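# Clamp down the preserving jar's lid

### The arm

A 7-joint arm with a two-finger parallel gripper is mounted at the origin on the work surface. World frame = base frame: x ahead of the robot, y to its left, z up, the work surface at z = 0. Lengths are in m, angles in rad, forces in N, time in s.
With the tool pointing down it reaches from about 0.425 to 0.95 m from the base axis. Payload 4.7 kg.
Tool frame: the origin (TCP) lies between the finger pads; the fingertips stand 25 mm ahead of it and the grasp point (between the pads) lies 6 mm ahead of it; x points along the fingers, z is the direction in which the jaws open and shut, and the axes are right-handed (so a half turn about x gives the same grasp; the last joint's range is limited). The gripper opens to 85 mm and grips with 20 to 120 N. Pads are 22 mm wide; open, the fingers measure 114 mm over their backs; the gripper's body (76 mm by 85 mm) begins 54 mm behind the grasp point. The pads swing forward as they close: fully open they stand 13 mm farther back than shut.
Start: joints at [-1.292, 0.469, -0.049, 1.532, 0.024, 1.141, -0.082], TCP at [0.204, 0.643, 0.256] pointing down, gripper open.
Joint ranges: [-2.59, 2.59], [-0.33, 1.99], [-1.39, 1.29], [0.1, 2.45], [-1.04, 4.18], [0.21, 1.99], [-2.66, 2.66]. Speed limits (rad/s): [2.57, 2.57, 3.14, 3.14, 3.14, 3.14, 3.14].

### API

Orientations are given as a 3x3 rotation matrix whose columns are the frame's x, y, z axes.
In Python, from rig import * gives the robot as it stands. Calls block until the motion is done:
- movep(position, orientation): joint-space move of the TCP to a pose.
- move_l(position, attitude=None, feed=0.15, until_force=None): straight line of the TCP; attitude=None keeps the orientation; feed is the mean speed in m/s. With until_force (N) it stops when the force on the tool has changed by that much, and returns True; else False.
- move_joints(angles): joint-space move.
- command_gripper(opening, newtons=None): finger opening in m; newtons is the grip in N (None keeps the last); returns when the fingers have stopped.
- sleep(seconds).
- inverse_kinematics(position, orientation): joint angles nearest the present ones, or None.
- sense(): the state.
- camera(name): name is "side" or "top" or "wrist"; returns (picture, depth): 384x512x3 uint8, red, green, blue; 384x512 float32, m along the optical axis (not along the pixel's ray), 0 where there is no reading.
- camera_params(name): a dict with "K" (3x3 intrinsics, pixels), "position" and "rotation" of the camera in the world; the wrist camera has in their place "tool_from_camera" (4x4, takes a point from camera to tool coordinates, whose origin is the TCP and whose axes are the tool frame's). Camera axes: x right, y down, z forward; pixel columns grow to the right and rows downward; lengths in m; the calibration is good to about 2 mm. A picture is of the moment at which its call begins: read the wrist's pose just before it. camera_params takes no time and is no camera call.
A pose or a line that the arm cannot do raises Unreachable and nothing moves.
- finish_job(): hands the job in, once; it reports no verdict.
The state is a dict: "time_s": time; "joint_pos": joint angles; "qd": joint speeds; "joint_efforts": joint torques, N m; "position": TCP position; "tcp_rot": TCP orientation; "wrist_force": force on the tool from outside, world axes, zero at the start; "ft_torque": the same for the moment, N m; "finger_gap": finger opening in m.
Only numpy, scipy, OpenCV 4.12 (cv2) and the standard library are available. Lean on these libraries where they do the work, as an engineer would, in place of code of your own. Each camera call takes 0.05 s, during which the arm holds its last target. There are 200 camera calls.

### The job

Hold down the lid of the filled preserving jar with the bar clamp it stands in: slide the clamp's red jaw down the bar until its rubber foot bears firmly on the lid (a push of about 2 kg, hardly more) and the jaw tilts and stays gripped on the bar, then screw the wooden handle tight (clockwise from above), about three quarters of a turn, and let go. It is glass: be gentle, keep the jar upright and in its place on the foot plate, and leave the other things on the worktop alone.

Things in the scene. Friction and masses are not known exactly. Their poses are not given: they have to be found in the camera images.
- clamp: Upright bar clamp fixed to the worktop. Black steel foot plate, 115 (x) by 200 (y) mm and 12 mm thick; flat steel bar 10 by 24 mm, rising to 286 mm above the worktop. Origin: on the worktop, under the axis of the screw and the handle; z up. The bar stands 105 mm from the origin along the clamp's own -y, so the jaw reaches from the bar to +y.
- jaw (a joint): How far the red free jaw has been slid down the bar, m: 0 at the top, growing downwards (at 0 the unscrewed rubber foot hangs 69 to 85 mm above the jar's lid; each run starts with a gap of 24 to 85 mm). It slides stiffly, about 2 N of push downwards and 11 N to lift it, and stays where it is left.
- jaw_tilt (a joint): Tilt of the jaw on the bar, rad: 0 when level. When the lid pushes the foot up and the jaw is let go or screwed against it, the screw end lifts; after about 0.01 rad of play (1 mm at the foot) the slot's edges bite the bar and the jaw cannot slide up. Pressing on the handle itself keeps the jaw nearly level; it tilts on release: a steady push of about 20 N, not above 25, does it.
- jaw_mid (a point): Centre of the jaw's red collar (34 by 50 mm, 84 mm high) round the bar. The red arm, 24 mm wide and 22 mm thick, runs level from here to the screw, 105 mm away along the clamp's +y. handle_grip is 71 mm above the arm's mid-height and the foot's underside 41 mm below it when unscrewed.
- handle (a joint): Turn of the screw handle, rad: 0 at the start, growing clockwise as seen from above (tightening). The screw goes 0.8 mm down per rad (5 mm per turn), 21 mm in all, and holds by itself. Free it takes about 0.03 Nm, more under load.
- handle_grip (a point): Point on the axis of the upright round wooden handle (32 mm diameter, 60 mm long, pale wood with dark flutes and a red mark on top), 22 mm below its top. The handle's lower end is 38 mm below this point and 22 mm above the arm. It can be gripped from above at any yaw. This point moves down with the jaw and the screw.
- foot: The round black rubber foot at the lower end of the screw, 28 mm diameter. Origin: centre of its underside. Springy: it gives 1 mm per 10 N. Once the jaw is bound each rad of the handle adds 4 to 5 N to its press on the lid (three quarters of a turn: about 20 N).
- jar: Squat glass jar, 90 mm diameter, filled with red meat, potato, carrot and cabbage, 0.5 to 0.75 kg. Origin: centre of its underside. The top of its pale flat plunger lid (86 mm diameter) is 85 to 101 mm above that, as it rides high or low on the packed food: not known exactly; it does not give. Stands loose on the foot plate, up to 5 mm off the screw's axis. More than 50 N from the foot cracks it.
- jar_2: Bystander: filled jar with steel lid, 90 mm diameter, 85 mm high. Origin: centre of its underside.
- jar_3: Bystander: filled jar like jar_2.
- jar_4: Bystander: filled jar like jar_2.
- spoon: Bystander: wooden spoon lying on the worktop.
- carrot: Bystander: carrot, 130 mm long, lying on the worktop.
- jar_ring: Bystander: brass-coloured jar ring, 86 mm diameter, 14 mm high.
- salt_mill: Bystander: dark wooden salt mill, 54 mm diameter, 135 mm high.

How it is judged:
On the way, in this order (a step that is already met when the one before it is completed fails the run):
1. the jaw has been slid down and has bound: the foot presses on the lid with more than 3 N and the jaw is tilted by more than 0.01 rad, before the handle has been screwed by 0.8 rad (contact force between foot and jar above 3 N and value of joint jaw_tilt above 0.01 rad and value of joint handle below 0.8 rad), for 0.2 s.
2. the handle has been screwed (more than 1.2 rad) until the foot presses on the lid with more than 14 N (contact force between foot and jar above 14 N and value of joint handle above 1.2 rad), for 0.2 s.
At the end, for the whole second after the job is handed in: The foot presses on the lid with 14 to 50 N, the jaw is tilted by more than 0.01 rad and bound on the bar, the handle has been screwed by more than 1.2 rad, and the jar stands upright (within 0.06 rad), at rest and within 12 mm of where it stood (all of step 2 and contact force between foot and jar below 50 N and value of joint jaw_tilt above 0.01 rad and angle between jar's own z axis and vertical below 0.06 rad and distance of jar from where it was at the start of the episode below 0.012 m and linear speed of jar below 0.01 m/s); the robot touches nothing.
It fails at once if the foot presses on the jar with more than 50 N (the glass cracks) (contact force between foot and jar above 50 N).
It fails at once if the foot is pushed on the lid with more than 26 N while the handle is still unscrewed (less than 0.5 rad) (contact force between foot and jar above 26 N and value of joint handle below 0.5 rad).
It fails at once if the jar is tipped by more than 0.15 rad or shifted by more than 20 mm (angle between jar's own z axis and vertical above 0.15 rad or distance of jar from where it was at the start of the episode above 0.02 m).
It fails at once if a bystander is moved by more than 30 mm (distance of any of jar_2, jar_3, jar_4, spoon, carrot, jar_ring, salt_mill from where it was at the start of the episode above 0.03 m).
It also fails if it takes over 72 s, if anything falls off the work surface, if the arm or the gripper's body presses on something with over 40 N, if the wrist force passes 120 N, or if a joint passes its speed limit or range.

## Working session

There is one attempt and no reset: what is moved stays moved. The work goes in short steps, each a Python script; the robot and the scene stay as the last script left them, time stands still between calls to the robot, and variables do not carry over. Pictures are saved under pics/ and viewed, about 8 in all and at most 12, crops included, and the job is handed in when it is done.

```bash
mkdir -p pics; ls
python3 - <<'E'
from rig import *
import numpy as np,cv2
s=sense();print(s)
ims=[]
for n in("side","top"):
    p,d=camera(n);c=camera_params(n);print(n,c)
    np.savez(f"{n}.npz",p=p,d=d,K=c["K"],t=c["position"],R=c["rotation"])
    cv2.imwrite(f"pics/{n}0.png",p[:,:,::-1])
E
```

```text
pics
{'time_s': 0.0, 'joint_pos': array([-1.29187282,  0.46946363, -0.04859977,  1.5337042 ,  0.02408479,
        1.14100514, -0.08228171]), 'qd': array([-9.37455922e-04, -1.21390455e-04,  8.50702353e-04, -8.12047751e-04,
        2.84112300e-05, -1.94564993e-03, -1.91486913e-03]), 'joint_efforts': array([ 8.08591940e-04, -5.10305572e+01, -4.67350858e-02, -2.37713081e+01,
        1.05358593e-02,  7.54818408e-03, -1.29697793e-05]), 'position': array([0.20433259, 0.64275994, 0.25524208]), 'tcp_rot': array([[-5.48919888e-04, -9.53009860e-01,  3.02938782e-01],
       [-1.91830869e-03,  3.02939274e-01,  9.53007931e-01],
       [-9.99998009e-01, -5.80050926e-05, -1.99445649e-03]]), 'wrist_force': array([-0.27060854, -0.54409865,  0.15864912]), 'ft_torque': array([ 0.01172571, -0.02197283, -0.01585286]), 'finger_gap': 0.08563290280818346}
side {'K': array([[389.36273446,   0.        , 256.49014538],
       [  0.        , 389.36273446, 190.0047696 ],
       [  0.        ,   0.        ,   1.        ]]), 'position': array([-0.03104479, -0.69103918,  0.99521935]), 'rotation': array([[ 0.77193825, -0.41831091,  0.47867245],
       [-0.63568317, -0.50289134,  0.58566817],
       [-0.00427115, -0.75638369, -0.65411427]])}
top {'K': array([[356.13184318,   0.        , 258.40989009],
       [  0.        , 356.13184318, 191.39258602],
       [  0.        ,   0.        ,   1.        ]]), 'position': array([0.47681136, 0.00785259, 1.2101454 ]), 'rotation': array([[ 2.61309677e-02, -9.94881351e-01,  9.76128540e-02],
       [-9.99658518e-01, -2.60201358e-02,  2.40845865e-03],
       [ 1.43769118e-04, -9.76424563e-02, -9.95221548e-01]])}
```

View pics/side0.png

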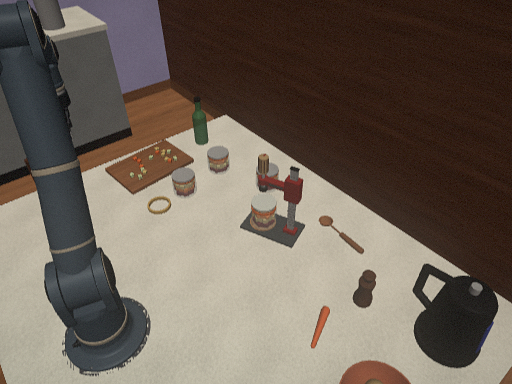

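View pics/top0.png

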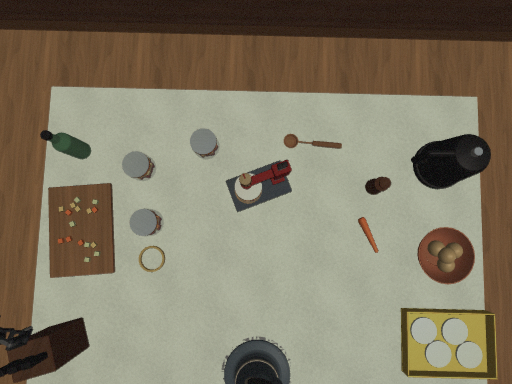

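Side view: handle at (263,163), red collar at (293,188), jar at (263,210). Top view: handle at (245,181), collar at (282,171), lid at about (248,188). Now I turn these into positions.

Run:
```python
import numpy as np,cv2
def load(n):
    f=np.load(n+".npz");d=f["d"];v,u=np.mgrid[:384,:512]
    P=np.dstack([(u-f["K"][0,2])/f["K"][0,0]*d,(v-f["K"][1,2])/f["K"][1,1]*d,d])
    return f["p"],P@f["R"].T+f["t"]
for n,(a,b,c,e) in(("top",(222,155,298,215)),("side",(235,145,310,245))):
    p,W=load(n);p=p[b:e,a:c];W=W[b:e,a:c]
    h=cv2.cvtColor(p,cv2.COLOR_RGB2HSV).astype(int);H,S,V=h[...,0],h[...,1],h[...,2]
    z=W[...,2]
    red=((H<6)|(H>172))&(S>150)&(V>60)&(z>.1)
    wood=(H>8)&(H<22)&(S>70)&(z>.17)
    lid=(S<80)&(V>120)&(z>.07)&(z<.14)
    dark=(V<80)&(z>.003)&(z<.03)
    for k,m in(("red",red),("wood",wood),("lid",lid),("plate",dark)):
        w=W[m]
        if len(w): print(n,k,len(w),"med",np.median(w,0).round(3),"min",np.percentile(w,3,axis=0).round(3),"max",np.percentile(w,97,axis=0).round(3))
    if n=="top":
        w=W[red];t=w[w[:,2]>np.percentile(w[:,2],97)-.012];print("collar top",t.mean(0),len(t))
        w=W[wood];t=w[w[:,2]>w[:,2].max()-.012];print("handle top",t.mean(0),len(t))
        r=cv2.minAreaRect(W[dark][:,:2].astype(np.float32)*1000);print("plate",r)
        w=W[lid]; print("lid circ",cv2.minEnclosingCircle(w[:,:2].astype(np.float32)*1000))
        cv2.imwrite("pics/c.png",cv2.resize(p[:,:,::-1],None,fx=8,fy=8,interpolation=cv2.INTER_NEAREST))
    else:
        w=W[wood];print("side wood zmax",w[w[:,2]>w[:,2].max()-.004].mean(0))
```

```text
top red 329 med [ 0.624 -0.018  0.214] min [ 0.589 -0.072  0.208] max [0.652 0.039 0.246]
top wood 130 med [0.598 0.046 0.293] min [ 0.584 -0.039  0.25 ] max [0.63  0.059 0.297]
top lid 342 med [0.586 0.042 0.107] min [0.563 0.006 0.104] max [0.628 0.081 0.111]
top plate 856 med [ 0.603 -0.01   0.012] min [ 0.54  -0.086  0.008] max [0.682 0.109 0.017]
collar top [ 0.63106314 -0.04338918  0.2593402 ] 134
handle top [0.59878495 0.04527959 0.29332545] 112
plate ((613.7393188476562, 11.582489013671875), (113.06565856933594, 196.57212829589844), 22.587491989135742)
lid circ ((599.2108764648438, 44.30826187133789), 43.0593376159668)
side red 182 med [ 0.617 -0.012  0.214] min [ 0.589 -0.075  0.188] max [0.651 0.051 0.245]
side wood 197 med [0.589 0.035 0.276] min [0.581 0.025 0.239] max [0.607 0.056 0.295]
side lid 495 med [0.607 0.048 0.106] min [0.56  0.002 0.077] max [0.774 0.205 0.111]
side plate 628 med [ 0.604 -0.022  0.012] min [ 0.536 -0.089  0.008] max [0.686 0.085 0.016]
side wood zmax [-0.03104479 -0.69103918  0.99521935]
```

```bash
cat > h.py <<'E'
from rig import *
import numpy as np,cv2
def rot(yaw):  # tool down, jaw-opening axis at yaw
    z=np.array([np.cos(yaw),np.sin(yaw),0]);x=np.array([0,0,-1.]);return np.column_stack([x,np.cross(z,x),z])
E
python3 - <<'E'
from h import *
print(camera_params("wrist"))
xy=[.598,.045]
for y in np.arange(-3,3.2,.5):
    q=inverse_kinematics([*xy,.36],rot(y)); print(round(y,1),None if q is None else np.round(q,2))
movep([*xy,.40],rot(np.arctan2(.953,.303)))
s=sense();p,d=camera("wrist");c=camera_params("wrist")
np.savez("wrist.npz",p=p,d=d,K=c["K"],T=c["tool_from_camera"],pos=s["position"],R=s["tcp_rot"])
cv2.imwrite("pics/w1.png",p[:,:,::-1]);print(s["time_s"],s["position"],s["joint_pos"],s["wrist_force"])
K=c["K"];T=c["tool_from_camera"];v,u=np.mgrid[:384,:512]
P=np.dstack([(u-K[0,2])/K[0,0]*d,(v-K[1,2])/K[1,1]*d,d])
W=(P@T[:3,:3].T+T[:3,3])@s["tcp_rot"].T+s["position"]
m=(d>0)&(W[...,2]>.27)&(W[...,2]<.31)&(np.hypot(W[...,0]-.598,W[...,1]-.045)<.04)
w=W[m];print(len(w))
if len(w):
    top=w[w[:,2]>np.percentile(w[:,2],90)-.006]; print(np.median(w[:,2]),np.percentile(w[:,2],90),top.mean(0),top.min(0),top.max(0),cv2.minEnclosingCircle(top[:,:2].astype(np.float32)*1000))
m=(d>0)&(W[...,2]>.09)&(W[...,2]<.125)&(np.hypot(W[...,0]-.598,W[...,1]-.045)<.06);w=W[m];print("lid",len(w),np.median(w,0))
E
```

```text
{'K': array([[285.53758761,   0.        , 251.70400015],
       [  0.        , 285.53758761, 185.61825256],
       [  0.        ,   0.        ,   1.        ]]), 'tool_from_camera': array([[-6.10608646e-04, -2.62546406e-01,  9.64919174e-01,
        -1.17993060e-01],
       [-1.45094684e-03, -9.64918105e-01, -2.62547033e-01,
         6.58473141e-02],
       [ 9.99998761e-01, -1.56035991e-03,  2.08246461e-04,
         3.22673929e-04],
       [ 0.00000000e+00,  0.00000000e+00,  0.00000000e+00,
         1.00000000e+00]])}
-3.0 [-0.99  0.51  1.27  1.62 -0.49  1.38 -2.66]
-2.5 [-0.93  0.43  1.12  1.62 -0.39  1.34 -2.26]
-2.0 [-0.93  0.43  1.12  1.62 -0.39  1.34 -1.76]
-1.5 [-0.73  0.33  0.78  1.61 -0.24  1.3  -1.41]
-1.0 [-0.66  0.31  0.68  1.61 -0.2   1.29 -0.95]
-0.5 [-0.64  0.31  0.66  1.61 -0.19  1.29 -0.46]
0.0 [-0.61  0.3   0.61  1.61 -0.18  1.29  0.03]
0.5 [-0.58  0.29  0.56  1.6  -0.16  1.29  0.51]
1.0 [-0.54  0.29  0.51  1.6  -0.15  1.29  0.99]
1.5 [-0.48  0.28  0.43  1.6  -0.12  1.29  1.47]
2.0 [-0.41  0.28  0.33  1.59 -0.09  1.29  1.94]
2.5 [-0.33  0.27  0.24  1.59 -0.07  1.29  2.42]
3.0 [ 0.65  0.51 -1.17  1.53  0.47  1.41  2.45]
2.6833 [0.59794221 0.0463798  0.39964371] [-0.52758021  0.26809782  0.49313581  1.53639418 -0.12863946  1.37002251
  1.24147624] [-0.47530183  0.04457847  0.49733792]
1289
0.2940345447032338 0.29509989508024764 [0.59774762 0.04546819 0.29408352] [0.58292409 0.02948489 0.28925691] [0.61380736 0.06091095 0.29653328] ((598.3404541015625, 44.885772705078125), 16.071584701538086)
lid 1800 [0.58666724 0.04987383 0.10767575]
```

View pics/w1.png

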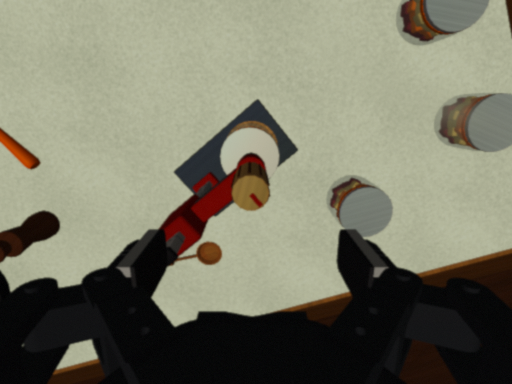

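The wrist view confirms the handle at (251,190) px, axis (0.598, 0.045), top at z 0.2945. The lid is at z 0.1075, so the gap is about 53 mm. Next I grip with the yaw near the j7 limit so the whole turn fits in one grasp, then slide the jaw down.

Run:
```python
from h import *
xy=[.598,.045]
R=rot(2.4)
movep([*xy,.40],R); print(np.round(sense()["joint_pos"],2))
move_l([*xy,.2785],feed=.1)
s=sense();f0=s["wrist_force"];print("pre",s["time_s"],f0.round(2))
command_gripper(.0,40)
s=sense();print("grip",s["finger_gap"],s["wrist_force"].round(2),s["ft_torque"].round(2),s["position"].round(4))
print(move_l([*xy,.2785-.042],feed=.03,until_force=14))
s=sense();print("slid",s["time_s"],s["wrist_force"].round(2),s["position"].round(4))
print(move_l([*xy,.2785-.066],feed=.005,until_force=12))
s=sense();print("touch",s["time_s"],s["wrist_force"].round(2),s["position"].round(4))
sleep(.3);s=sense();print("touch",s["time_s"],s["wrist_force"].round(2),s["ft_torque"].round(2),s["position"].round(4),s["joint_pos"].round(2))
```

```text
[-0.39  0.26  0.32  1.53 -0.08  1.37  2.33]
pre 5.1167 [-0.16 -0.78 -0.04]
grip 0.031172776804411245 [0.39 0.8  0.84] [-0.08  0.01  0.03] [0.5981 0.045  0.2787]
False
slid 7.2 [0.24 0.6  0.49] [0.598  0.0449 0.2365]
True
touch 9.775 [-0.55 -1.14  6.43] [0.5983 0.0449 0.2261]
touch 10.075 [-1.26 -0.18  5.25] [-0.16  0.44  0.02] [0.5982 0.0449 0.226 ] [-0.37  0.38  0.29  1.77 -0.13  1.01  2.37]
```

Run:
```python
from h import *
z=.2260
for i in range(14):
    z-=.0003; move_l([.598,.045,z],feed=.004); sleep(.15)
    F=np.mean([sense()["wrist_force"] for _ in range(3)],0);s=sense()
    print(round(z,4),s["position"].round(4)[2],F.round(1),s["time_s"])
    if F[2]>19.5: break
```

```text
0.2257 0.2261 [-0.4 -1.   6.4] 10.6
0.2254 0.226 [-1.  -2.2  6.3] 11.0
0.2251 0.2259 [-0.5 -0.9  7.7] 11.4
0.2248 0.2258 [-2.  -1.4  9.1] 11.8
0.2245 0.2257 [-1.6 -1.6  9.2] 12.2
0.2242 0.2256 [-2.3 -1.3 10.1] 12.6
0.2239 0.2256 [-3.2 -0.1 11.3] 13.0
0.2236 0.2255 [-2.3 -1.  12.5] 13.4
0.2233 0.2254 [-3.9 -1.1 14. ] 13.8
0.223 0.2253 [-3.  -0.9 14.2] 14.2
0.2227 0.2252 [-3.7 -0.6 15.9] 14.6
0.2224 0.2251 [-3.1 -0.6 16.4] 15.0
0.2221 0.225 [-4.2 -1.1 17.6] 15.4
0.2218 0.2249 [-4.  -1.  18.1] 15.8
```

Run:
```python
from h import *
z=.2218
for i in range(5):
    z-=.0003; move_l([.598,.045,z],feed=.004); sleep(.15)
    F=np.mean([sense()["wrist_force"] for _ in range(4)],0)
    print(round(z,4),F.round(1))
    if F[2]>20.3: break
command_gripper(.085); sleep(.4)
s=sense();print(s["time_s"],s["wrist_force"].round(2),s["position"].round(4),s["joint_pos"].round(2))
p,d=camera("side");cv2.imwrite("pics/s2.png",cv2.resize(p[120:270,180:360,::-1],None,fx=4,fy=4,interpolation=cv2.INTER_CUBIC))
```

```text
0.2215 [-5.4 -1.2 19.1]
0.2212 [-5.3 -1.2 20. ]
0.2209 [-5.  -1.1 21.1]
17.975 [ 0.36 -0.02 -0.19] [0.598  0.045  0.2209] [-0.37  0.38  0.29  1.77 -0.13  1.    2.37]
```

View pics/s2.png

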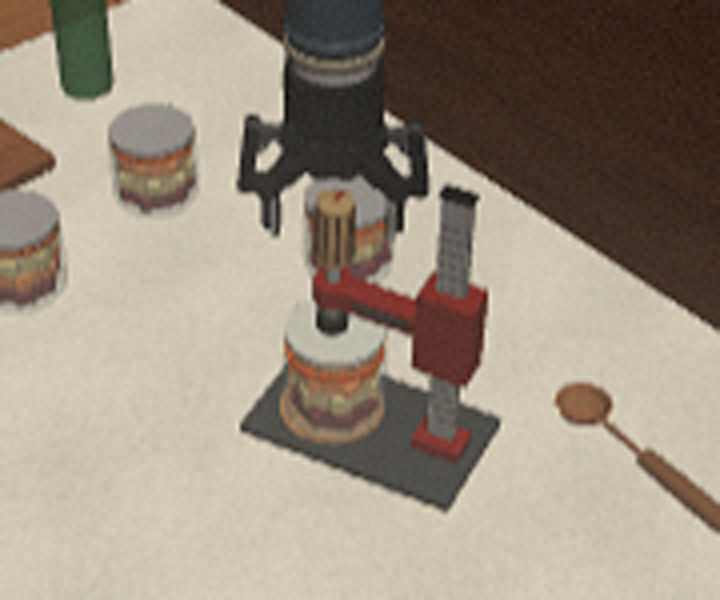

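The foot sits on the lid (about (330,320) px in the crop) and the jaw stays in place, with its arm lifting slightly at the screw end. The jar is upright. Now I regrip and screw in steps, easing z to keep the axial force small.

Run:
```python
from h import *
xy=np.array([.5983,.0443]);z=.226
move_l([*xy,z],feed=.05)
command_gripper(0,50); sleep(.2)
s=sense();print("grip",s["time_s"],s["finger_gap"],s["wrist_force"].round(1),s["ft_torque"].round(2),s["position"].round(4))
t=0
while t<4.5:
    q=np.array(sense()["joint_pos"]);q=np.array(inverse_kinematics([*xy,z],rot(2.4-t))) 
    q[6]-=.3; t+=.3; move_joints(q)
    S=[sense() for _ in range(3)];F=np.mean([a["wrist_force"] for a in S],0);M=np.mean([a["ft_torque"] for a in S],0)
    p=S[-1]["position"]; print(round(t,1),S[-1]["time_s"],F.round(1),M.round(2),p.round(4),q[[2,6]].round(2))
    if F[2]<-12 or F[2]>14 or np.hypot(*F[:2])>20: print("stop");break
    z+=np.clip(F[2]/8000,-.001,.001)-.0001
```

```text
grip 19.0083 0.031273533107200185 [-0.4 -0.1  0.7] [0.06 0.11 0.03] [0.5983 0.0443 0.226 ]
0.3 19.4 [-0.   0.   0.9] [ 0.14 -0.04 -0.02] [0.5985 0.0444 0.226 ] [0.29 2.07]
0.6 19.7917 [ 2.2  1.1 -0.2] [ 0.26 -0.1  -0.07] [0.5983 0.0444 0.2259] [0.29 1.77]
0.9 20.1833 [ 0.9  0.3 -1.3] [ 0.32 -0.09 -0.05] [0.5983 0.0444 0.2258] [0.29 1.47]
1.2 20.575 [-0.7  0.9 -0.4] [ 0.35 -0.02 -0.05] [0.5983 0.0445 0.2256] [0.29 1.17]
1.5 20.9667 [0.7 0.7 0.7] [ 0.48  0.06 -0.05] [0.5983 0.0445 0.2255] [0.29 0.87]
1.8 21.3583 [ 0.7  1.  -1.4] [ 0.56  0.02 -0.03] [0.5982 0.0445 0.2254] [0.29 0.57]
2.1 21.75 [ 1.2  2.2 -0.7] [ 0.72  0.07 -0.12] [0.5982 0.0445 0.2252] [0.29 0.27]
2.4 22.1417 [ 0.3  2.4 -0.2] [ 0.83  0.18 -0.06] [0.5982 0.0446 0.225 ] [ 0.29 -0.03]
2.7 22.5333 [-0.4  3.3  1.5] [ 0.95  0.28 -0.1 ] [0.5982 0.0447 0.2249] [ 0.29 -0.33]
3.0 22.925 [ 0.9  2.7 -0.4] [ 1.19  0.1  -0.05] [0.5982 0.0447 0.2248] [ 0.29 -0.63]
3.3 23.3167 [ 0.6  3.3 -1.6] [ 1.44  0.13 -0.07] [0.5982 0.0448 0.2246] [ 0.29 -0.93]
3.6 23.7083 [-0.4  4.9 -1.3] [ 1.63  0.1  -0.14] [0.5983 0.0448 0.2245] [ 0.29 -1.23]
3.9 24.1 [-0.   6.2 -0.1] [ 1.78 -0.07 -0.08] [0.5984 0.0447 0.2243] [ 0.29 -1.53]
4.2 24.4917 [-0.5  4.6 -2.5] [ 1.76 -0.23 -0.1 ] [0.5985 0.0446 0.2242] [ 0.29 -1.83]
4.5 24.8833 [ 0.2  5.1 -0.1] [ 1.56 -0.23 -0.05] [0.5986 0.0443 0.224 ] [ 0.29 -2.13]
4.8 25.275 [0.9 4.6 1.1] [ 1.41 -0.37 -0.08] [0.5986 0.0441 0.2238] [ 0.29 -2.43]
```

Run:
```python
from h import *
command_gripper(.085); sleep(.3)
s=sense();print(s["time_s"],s["wrist_force"].round(2),s["ft_torque"].round(2))
move_l([.5983,.0443,.40],feed=.12)
movep([.598,.045,.40],rot(np.arctan2(.953,.303)))
s=sense();p,d=camera("wrist");p2,d2=camera("side")
c=camera_params("wrist");K=c["K"];T=c["tool_from_camera"];v,u=np.mgrid[:384,:512]
W=(np.dstack([(u-K[0,2])/K[0,0]*d,(v-K[1,2])/K[1,1]*d,d])@T[:3,:3].T+T[:3,3])@s["tcp_rot"].T+s["position"]
r=np.hypot(W[...,0]-.598,W[...,1]-.045)
m=(d>0)&(W[...,2]>.225)&(r<.03);w=W[m];zt=np.percentile(w[:,2],80);t=w[abs(w[:,2]-zt)<.005];print("handle top",t.mean(0))
a=cv2.resize(p[90:270,150:330,::-1],(400,400),interpolation=cv2.INTER_CUBIC);b=cv2.resize(p2[145:245,230:330,::-1],(400,400),interpolation=cv2.INTER_CUBIC)
cv2.imwrite("pics/f3.png",np.hstack([a,b]));print(s["time_s"])
```

```text
26.15 [-0.1   0.52  0.33] [-0.07  0.04  0.02]
handle top [0.58128169 0.05041221 0.47370232]
30.4667
```

View pics/f3.png

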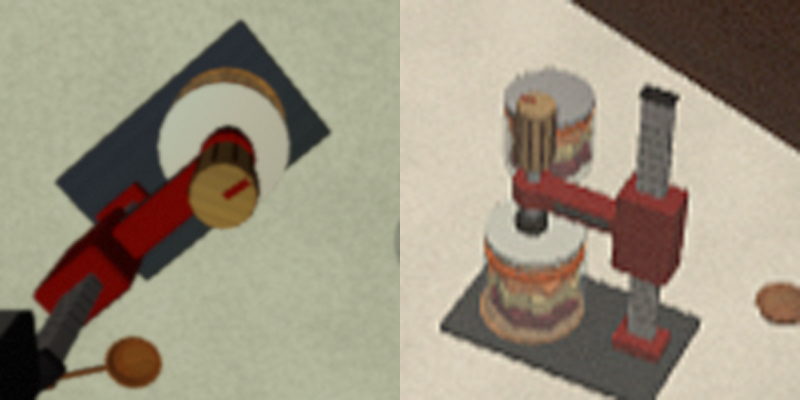

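```bash
python3 -c "
from rig import *
print(sense()['time_s']);finish_job()"
```

```text
30.5667
the job is handed in; nothing more can be done
```

The jar lid is clamped and the job is handed in at 30.6 s, but I couldn't measure the final foot force directly and got no verdict.

- **Sliding and binding:** I gripped the handle and slid the jaw down about 53 mm. I then pressed up to 21 N at the wrist, which is roughly 19 N on the lid, and let go. In the side view the foot stayed on the lid and the jaw stayed put.
- **Screwing:** I regripped and turned the handle 4.8 rad clockwise in one grasp, keeping the vertical wrist force within about ±2.5 N. I then let go and moved clear.

**Last checks:**
- **Handle turn:** the red mark turned from about −45° to +35–40°, which fits 4.7–4.8 rad with almost no slip.
- **Jaw and jar:** the pictures show the jaw tilted with its foot on the lid. The jar is upright and in its place. The nearby things I could see, the spoon and a jar, look untouched.
- **Foot force:** I expect about 25–35 N from the clamp's stated stiffness. The sideways moment at the wrist mostly rose during the screwing, which fits the load building up.
- **Jaw tilt:** I judged it by eye and did not measure the angle.
- **Failed check:** my depth measurement of the final handle height came out wrong because it picked up gripper pixels (z 0.47), so I ignored it.

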